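Open the drill case: slide its catches off the lip and flip the lid back onto its stop

ROBOT

A 6-joint arm with a two-finger parallel gripper is mounted at the origin on a cart in front of the work surface, level with it; the furniture and walls round the work are solid. World frame = base frame: x ahead of the robot, y to its left, z up, the work surface at z = 0. Lengths are in m, angles in degrees, forces in N, time in s.
With the tool pointing down it reaches from about 0.3 to 0.75 m from the base axis. Payload 8.5 kg.
Tool frame: the origin (TCP) lies midway between the tips of the shut fingers; the grasp point (between the pads) lies 19 mm behind it (env.hold_point_z is the distance from the TCP to the grasp point, in m); z points along the fingers, y is the line along which they close (so a half turn about z gives the same grasp; the last joint's range is limited). The gripper opens to 85 mm and grips with 20 to 120 N. Pads are 22 mm wide; open, the fingers measure 114 mm over their backs; the gripper's body (76 mm by 85 mm) begins 54 mm behind the grasp point. The pads swing forward as they close: fully open they stand 13 mm farther back than shut.
Start: joints at [-77.596, 21.807, 74.336, -0, 83.858, -12.336], TCP at [0.23, -0.5, 0.231] pointing down, gripper open.
Joint ranges: [-178.18, 178.18], [-50.72, 133.34], [12.68, 142.11], [-81.47, 261.47], [9.98, 163.14], [-165.26, 165.26]. Speed limits (degrees/s): [136.94, 136.94, 180, 180, 180, 180].

INTERFACE

Orientations are given as a 3x3 rotation matrix whose columns are the frame's x, y, z axes.
In Python, from rig import observe, get_image, camera_info, env gives the robot as it stands.
- The arm moves only by the tool drive_tool, never from a script. Its arguments are lists of equal length, an entry for each row: "offset": the shift along the tool's x, y, z in units of 40 mm (1.0 is 40 mm), a list of three; "turn": the turn, a rotation vector about the tool's x, y, z in units of 6 degrees (1.0 is 6 degrees), a list of three; "hand": the opening, from 0 (shut) to 1 (fully open). A call has exactly 10 rows; each row shifts and turns the commanded pose from where the row before left it, along the tool's axes as they then stand; what a row does not reach is not made up. A row lasts 1/8 s, in which the tool goes at most 62.5 mm and 10.7 degrees, less where a joint would pass 70% of its speed; a pose out of reach is approached as far as the arm can. A call is refused whole if a number of a shift passes 1 or a number of a turn 1, either way. A call with a gripper value outside its range is refused whole. The fingers move at their own pace and stop on an object; "newtons" is the grip in N (left out, the last holds). Time passes only in rows, so rows that do not move let the fingers close, or fill a call up. It gives the time, the measured TCP pose, the force, the opening and the grip force at its end, in the units of the state.
- observe(): the state, without advancing time (a new reading comes with each control period).
- get_image(name): name is "scene" or "top" or "wrist"; returns the picture (384x512x3 uint8, blue, green, red); there is no depth.
- camera_info(name): a dict with "fx", "fy", "cx", "cy" (pixels), "k1" (the pictures are not rectified: a ray, as slopes to the right and down, at radius r is drawn at 1 + k1 r^2 times it, then the intrinsics apply), "world_to_cam" (4x4, takes a point from world to camera coordinates). Camera axes: x right, y down, z forward; pixel columns grow to the right and rows downward; lengths in m; the calibration is good to about 2 mm. A picture is of the moment at which its call begins: read the wrist's pose just before it. camera_info takes no time and is no camera call; for the wrist camera it gives the pose at the moment of the call.
- env.close_job(): hands the job in; it is judged then, once.
The state is a dict: "time_s": time; "q": joint angles; "qvel": joint speeds; "joint_efforts": joint torques, N m; "position": TCP position; "tool_rot": TCP orientation; "ft_force": force on the tool from outside, world axes, zero at the start; "wrist_torque": the same for the moment, N m; "grip_width": finger opening in m; "gripper_force": force on a finger pad.
Only numpy, scipy, OpenCV 4.12 (cv2) and the standard library are available. Lean on these libraries where they do the work, as an engineer would, in place of code of your own. Each camera call takes 0.05 s, during which the arm holds its last target. There are 200 camera calls.

TASK

Open the grey drill case for use without picking anything up: with a fingertip slide the two black-thumbed catches on its front fully outward, off the ends of the lid's lip, then push the lid up by its lip and on over its balance point, so that it falls back and lies open on its stop by its own weight. Leave the case standing flat where it is and do not disturb the offcut, jar, dish and screwdriver around it.

Things in the scene. Friction and masses are not known exactly. Their poses are not given: they have to be found in the camera images.
- drill_case: Grey sheet-steel drill case, loose on the bench, 1.3 to 2.3 kg, shut 104 mm deep (x), 154 wide (y), 70 high: a tray 46 high under a lid 23 deep. Origin: centre of the underside; x points level from the front (catches; front wall at x = -52 mm) to the back (hinge), y to the left seen from the front, z up.
- lid_hinge (a point): Middle of the lid's hinge line along the top of the back wall: at (54, 0, 46) mm in the case's frame; the hinge line runs along the case's y.
- lid_lip (a point): Middle of the rolled front edge of the lid's finger lip; moves with the lid, 125.5 mm from the hinge line. The lip is a flange 90 mm long (y), 3 mm thick (edge 5), 19 mm out from the tray's front wall. Shut: this point at (-71.5, 0, 48.6) mm in the case's frame, lip underside 46 mm above the bench. Below its middle 72 mm all is free down to the bench: fingertips can reach under from the front.
- case_lid (a joint): Lid angle, rad: 0 shut, growing as the lid goes up and back, stop at 1.92 (110 degrees). The lid weighs 0.25 kg and swings freely, no spring: let go below about 1.3 (75 degrees) it falls shut, beyond that it falls back onto the stop. About 1.5 N up at the lip raises it. It cannot rise while a catch still lies over the lip.
- offcut_mid (a point): Centre of a loose pine offcut, 45 x 120 x 45 mm, lying on the bench to the right of the case. Leave it alone.
- screw_jar_mid (a point): Centre of a glass jar of screws with a red lid, 68 mm across and 156 mm high, standing behind the case. Leave it alone.
- screw_dish_mid (a point): Centre of a small tin dish of brass screws, 106 mm across and 23 mm high, on the bench to the left. Leave it alone.
- screwdriver_mid (a point): Centre of a yellow-handled cross screwdriver, 174 mm long and 27 mm thick, lying on the bench to the far right. Leave it alone.
- catch_left (a joint): Travel of the left (case's +y) catch, m: 0 shut, its tongue over the end of the lid's lip; it slides outward (towards the case's +y) and is clear of the lip beyond 0.010, fully open at its end stop 0.016. Light friction (1 to 2 N) keeps it where it is left, no spring.
- catch_left_thumb (a point): Centre of the left catch's black thumb piece, a block 12 mm deep (x), 10 wide (y), 23 high that stands in front of the lip; moves with the catch. Shut: at (-85, 41, 43) mm in the case's frame, so 72 mm are free between the two thumb pieces; push it outward by its inner side face (5 mm from this point). Its front is at x = -91, its top 56 mm above the bench.
- catch_right (a joint): Travel of the right (case's -y) catch, m: 0 shut, its tongue over the end of the lid's lip; it slides outward (towards the case's -y) and is clear of the lip beyond 0.010, fully open at its end stop 0.016. Light friction (1 to 2 N) keeps it where it is left, no spring.
- catch_right_thumb (a point): Centre of the right catch's black thumb piece, a block 12 mm deep (x), 10 wide (y), 23 high that stands in front of the lip; moves with the catch. Shut: at (-85, -41, 43) mm in the case's frame, so 72 mm are free between the two thumb pieces; push it outward by its inner side face (5 mm from this point). Its front is at x = -91, its top 56 mm above the bench.

How it is judged:
By the outcome, as a careful person would: the job done as asked, in the order asked, and still so for the second after the job is handed in, with the robot touching nothing.
It also fails if it takes over 48 s, if anything falls off the work surface, if the arm or the gripper's body presses on something with over 40 N, if the wrist force passes 120 N, or if a joint passes its speed limit or range.

## Working session

There is one attempt and no reset: what is moved stays moved. The work goes in short steps, Python scripts to look and compute and a tool call to move; the robot and the scene stay as the last step left them, time stands still between calls to the robot, and variables do not carry over. Pictures are saved under pics/ and viewed, at most 10 in all, crops included, and the job is handed in when it is done.

Besides the shell and the picture viewer there is one more tool, called after "Call:" by a JSON object that holds its "api" and its "payload". drive_tool: Moves the arm, as the interface text tells. Its arguments: {"type":"object","properties":{"offset":{"type":"array"},"turn":{"type":"array"},"hand":{"type":"array"},"newtons":{"type":"number"}},"required":["offset","turn","hand"]}

```bash
mkdir -p pics; python3 - <<'E'
from rig import *
import cv2,numpy as np
for n in("scene","top"):
    cv2.imwrite(f"pics/{n}0.png",get_image(n)); c=camera_info(n)
    print(n,c['fx'],c['cx'],c['cy'],c['k1'],np.linalg.inv(c['world_to_cam']).round(3).tolist())
s=observe();print(s['time_s'],s['tool_rot'],s['grip_width'])
E
```

```text
scene 419.22172582442204 256.06939447543135 190.4680119655693 -0.11002052505016535 [[-0.866, -0.369, 0.338, 0.213], [-0.5, 0.647, -0.575, 0.774], [-0.006, -0.667, -0.745, 1.0], [0.0, 0.0, 0.0, 1.0]]
top 465.0525688567565 253.57762706295088 194.23676043337946 0.05618540550121061 [[0.006, -0.979, 0.201, 0.307], [-1.0, -0.007, -0.004, 0.082], [0.005, -0.201, -0.979, 1.486], [0.0, 0.0, 0.0, 1.0]]
0.1 [[ 9.08219339e-01  4.18494390e-01 -2.79190711e-04]
 [ 4.18494398e-01 -9.08218527e-01  1.24317164e-03]
 [ 2.66694180e-04 -1.24591227e-03 -9.99999188e-01]] 0.0855797568342724
```

View pics/scene0.png

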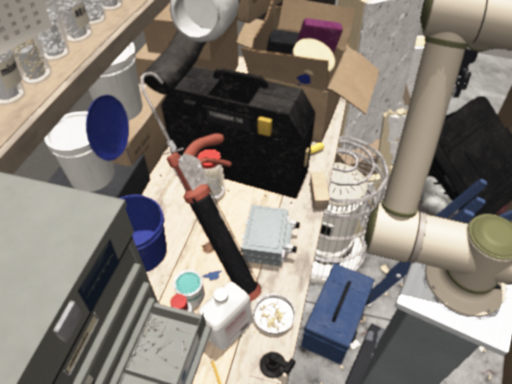

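View pics/top0.png

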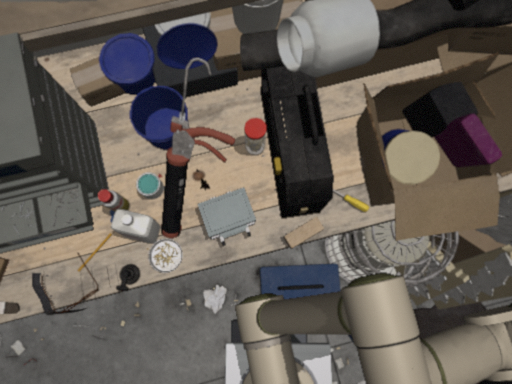

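The scene view shows the case at about (268,235) with its catches on the right side, near (293,225) and (293,248). The top view has the case at about (227,213), catches at (222,241) and (247,233), and the offcut at (303,232). I'll zoom in on both.

```bash
python3 - <<'E'
import cv2,numpy as np
a=cv2.imread("pics/top0.png")[180:255,185:285];b=cv2.imread("pics/scene0.png")[190:280,230:320]
cv2.imwrite("pics/z.png",np.hstack([cv2.resize(a,(400*1,300),interpolation=cv2.INTER_CUBIC),cv2.resize(b,(300,300),interpolation=cv2.INTER_CUBIC)]))
E
```

```text
(no output)
```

View pics/z.png

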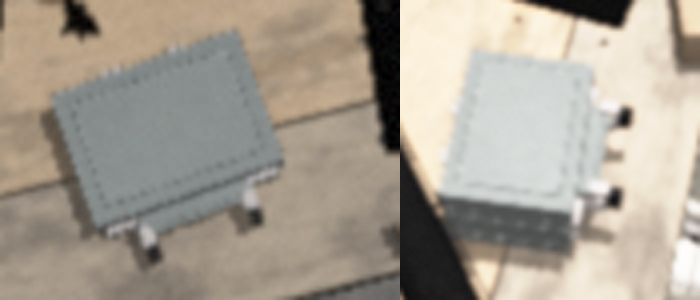

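The crop shows the shut lid's four corners and both black thumbs clearly. Next I cast rays to get the case pose.

```bash
cat > h.py <<'E'
import numpy as np,cv2
from rig import *
def ray(c,p):
    K=np.array([[c['fx'],0,c['cx']],[0,c['fy'],c['cy']],[0,0,1.]])
    u=cv2.undistortPoints(np.array([[p]],float),K,np.array([c['k1'],0,0,0.]))[0,0]
    T=np.linalg.inv(c['world_to_cam']);return T[:3,3],T[:3,:3]@[u[0],u[1],1]
def onz(c,p,z):
    o,d=ray(c,p);return o+d*(z-o[2])/d[2]
E
python3 - <<'E'
from h import *
c=camera_info('top')
P=np.array([onz(c,p,.069) for p in [(198.75,203.75),(244.25,188),(255.5,220.5),(209.5,237)]])
m=P.mean(0); w=(P[1]+P[2]-P[0]-P[3])/2; d=(P[0]+P[1]-P[2]-P[3])/2
print(P.round(4),m,np.linalg.norm(w),np.linalg.norm(d),np.degrees(np.arctan2(-w[0]*-1,-w[1])),np.degrees(np.arctan2(d[1],d[0])),np.degrees(np.arctan2(w[0],-w[1])))
for p in [(223,243),(248.5,233.3)]: print('top',onz(c,p,.053))
c2=camera_info('scene')
for p in [(297.5,225),(294.5,248.5)]: print('scene',onz(c2,p,.045))
for p in [(303,232)]: print('offcut',onz(c,p,.045))
for p,z in [((257,125),.156),((165,255),.02)]: print(onz(c,p,z))
# wood front edge and black toolbox corner
for p in [(300,215),(328,205),(280,215)]: print('box',onz(c,p,.15))
E
```

```text
[[0.5676 0.2457 0.069 ]
 [0.6184 0.1056 0.069 ]
 [0.5164 0.07   0.069 ]
 [0.4648 0.2099 0.069 ]] [0.54179974 0.15779545 0.069     ] 0.14913279724783007 0.10844240252197844 20.085269811735497 19.21261533045356 20.085269811735497
top [0.44834262 0.16943849 0.053     ]
top [0.47871605 0.09127751 0.053     ]
scene [0.47730253 0.09321011 0.045     ]
scene [0.44874103 0.16925561 0.045     ]
offcut [ 0.4848743  -0.07809109  0.045     ]
[0.79350564 0.0676345  0.156     ]
[0.4133643 0.3514928 0.02     ]
box [ 0.52143997 -0.05850948  0.15      ]
box [ 0.55152875 -0.14052966  0.15      ]
box [ 5.21037144e-01 -4.22519979e-04  1.50000000e-01]
```

Call:
{"api": "drive_tool", "payload": {"offset": [[0.53, -0.59, -0.25], [0.53, -0.59, -0.25], [0.53, -0.59, -0.25], [0.53, -0.59, -0.25], [0.53, -0.59, -0.25], [0.53, -0.59, -0.25], [0.53, -0.59, -0.25], [0.53, -0.59, -0.25], [0.53, -0.59, -0.25], [0.53, -0.59, -0.25]], "turn": [[0, 0, 0], [0, 0, 0], [0, 0, 0], [0, 0, 0], [0, 0, 0], [0, 0, 0], [0, 0, 0], [0, 0, 0], [0, 0, 0], [0, 0, 0]], "hand": [0, 0, 0, 0, 0, 0, 0, 0, 0, 0], "newtons": 20}}

```text
time_s: 1.35
position: [0.324, -0.1953, 0.3314]
tool_rot: [[0.908, 0.418, -0.0], [0.418, -0.908, 0.0], [-0.0, -0.001, -1.0]]
ft_force: [-1.2, -0.2, 0.2]
grip_width: -0.0001
gripper_force: 0.0
```

Call:
{"api": "drive_tool", "payload": {"offset": [[0.53, -0.59, 0], [0.53, -0.59, 0], [0.53, -0.59, 0], [0.53, -0.59, 0], [0.53, -0.59, 0], [0.53, -0.59, 0], [0.53, -0.59, 0], [0.53, -0.59, 0], [0.53, -0.59, 0], [0.53, -0.59, 0]], "turn": [[0, 0, 0], [0, 0, 0], [0, 0, 0], [0, 0, 0], [0, 0, 0], [0, 0, 0], [0, 0, 0], [0, 0, 0], [0, 0, 0], [0, 0, 0.75]], "hand": [0, 0, 0, 0, 0, 0, 0, 0, 0, 0]}}

```text
time_s: 2.6
position: [0.4178, 0.1077, 0.3311]
tool_rot: [[0.939, 0.344, -0.001], [0.344, -0.939, -0.0], [-0.001, -0.0, -1.0]]
ft_force: [-0.3, -0.2, 0.4]
grip_width: 0.0005
gripper_force: 0.0
```

Call:
{"api": "drive_tool", "payload": {"offset": [[0, 0, 0], [0, 0, 0], [0, 0, 0], [0, 0, 0], [0, 0, 0], [0, 0, 0], [0, 0, 0], [0, 0, 0], [0, 0, 0], [0, 0, 0]], "turn": [[0, 1, 0], [0, 1, 0], [0, 1, 0], [0, 1, 0], [0, 1, 0], [0, 1, 0], [0, 1, 0], [0, 0.5, 0], [0, 0, 0], [0, 0, 0]], "hand": [0, 0, 0, 0, 0, 0, 0, 0, 0, 0]}}

```text
time_s: 3.85
position: [0.4179, 0.1066, 0.3315]
tool_rot: [[0.664, 0.346, 0.663], [0.245, -0.938, 0.244], [0.707, 0.0, -0.708]]
ft_force: [0.5, -0.4, 1.1]
grip_width: 0.0002
gripper_force: 0.0
```

```bash
cat >> h.py <<'E'
O=np.array([.5425,.159,0]);ps=np.radians(20.2)
C=np.array([[np.cos(ps),-np.sin(ps),0],[np.sin(ps),np.cos(ps),0],[0,0,1.]])
def st():
    s=observe();R=np.array(s['tool_rot']);p=np.array(s['position'])
    print('t',s['time_s'],'caseTCP mm',(C.T@(p-O)*1e3).round(1),'F case',(C.T@np.array(s['ft_force'])).round(2),'w',round(s['grip_width'],4))
    print('rot in case',(C.T@R).round(3).tolist(),'q',np.round(s['q'],1).tolist())
    return s,R,p
def to(t):
    s,R,p=st();d=R.T@(O+C@(np.array(t)/1e3)-p);print('units',(d/.04).round(2))
E
python3 - <<'E'
from h import *
to((-130,0,60))
c=camera_info('wrist')
cv2.imwrite('pics/w1.png',get_image('wrist'))
E
```

```text
t 3.85 caseTCP mm [-135.    -6.2  331.5] F case [ 0.38 -0.56  1.13] w 0.0002
rot in case [[0.708, 0.001, 0.707], [0.001, -1.0, 0.0], [0.707, 0.0, -0.708]] q [-17.9, -12.4, 108.7, 34.2, 50.9, 37.8]
units [-4.71 -0.16  4.89]
```

View pics/w1.png

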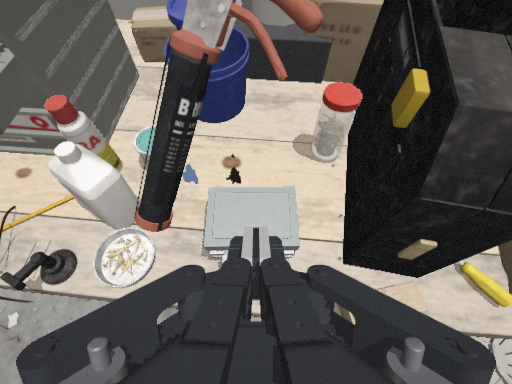

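The wrist view is square to the case, with the fingers (about x=254) roughly centred on the lid (x about 205–298). I'll go down in front of it.

Call:
{"api": "drive_tool", "payload": {"offset": [[-0.47, -0.02, 0.49], [-0.47, -0.02, 0.49], [-0.47, -0.02, 0.49], [-0.47, -0.02, 0.49], [-0.47, -0.02, 0.49], [-0.47, -0.02, 0.49], [-0.47, -0.02, 0.49], [-0.47, -0.02, 0.49], [-0.47, 0, 0.49], [-0.47, 0, 0.49]], "turn": [[0, 0, 0], [0, 0, 0], [0, 0, 0], [0, 0, 0], [0, 0, 0], [0, 0, 0], [0, 0, 0], [0, 0, 0], [0, 0, 0], [0, 0, 0]], "hand": [0, 0, 0, 0, 0, 0, 0, 0, 0, 0]}}

```text
time_s: 5.15
position: [0.4223, 0.1162, 0.0704]
tool_rot: [[0.66, 0.351, 0.665], [0.245, -0.936, 0.251], [0.711, -0.003, -0.704]]
ft_force: [0.9, 1.3, 0.1]
grip_width: 0.0
gripper_force: 0.0
```

```bash
python3 - <<'E'
from h import *
st()
cv2.imwrite('pics/w2.png',get_image('wrist'))
E
```

```text
t 5.15 caseTCP mm [-127.5    1.3   70.4] F case [1.33 0.93 0.06] w 0.0
rot in case [[0.704, 0.006, 0.711], [0.002, -1.0, 0.006], [0.711, -0.003, -0.704]] q [-15.7, 24.9, 138.5, 129.5, 33.1, -71.7]
```

View pics/w2.png

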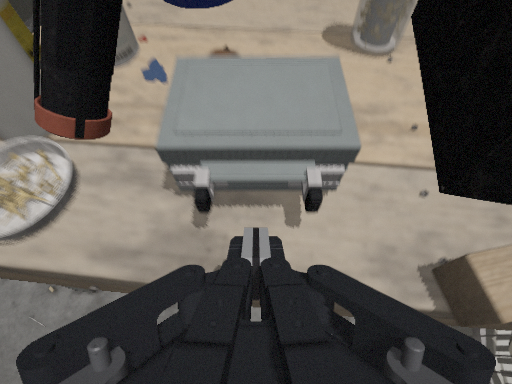

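The thumbs show at about (203,195) and (313,192), with the fingertips at about (256,235) midway between them; the tips are narrow, about 25 px wide.

```bash
python3 - <<'E'
from h import *
c=camera_info('wrist')
def cs(p,z): return (C.T@(onz(c,p,z/1e3)-O)*1e3).round(1)
for p in [(203,189),(313,187)]: print('thumb top front',cs(p,54.5))
for p in [(212,195),(304,193)]: print('inner',cs(p,45))
for p in [(178,58),(341,57),(359,150),(158,149)]: print('lid',cs(p,69))
s,R,p=st();a=R[:,2]
K=[c['fx'],c['fy'],c['cx'],c['cy']];W=c['world_to_cam']
for q,n in((p,'tip'),):
    v=W[:3,:3]@q+W[:3,3];print(n,K[0]*v[0]/v[2]+K[2],K[1]*v[1]/v[2]+K[3],'mm/px',v[2]/K[0]*1e3)
to((-84.5,1,36))
E
```

```text
thumb top front [-85.7  37.2  54.5]
thumb top front [-83.7 -39.9  54.5]
inner [-85.2  32.3  45. ]
inner [-83.2 -35.1  45. ]
lid [39.6 69.8 69. ]
lid [ 41.7 -74.7  69. ]
lid [-62.2 -71.4  69. ]
lid [-62.   68.6  69. ]
t 5.2 caseTCP mm [-128.     0.8   67.4] F case [ 1.95 -1.88  1.31] w 0.0001
rot in case [[0.707, 0.006, 0.707], [0.002, -1.0, 0.006], [0.707, -0.003, -0.707]] q [-15.7, 25.5, 138.6, 130.0, 33.3, -72.4]
tip 254.46414148143694 241.51281052301945 mm/px 0.5801002879583255
t 5.2 caseTCP mm [-128.     0.8   67.4] F case [ 1.95 -1.88  1.31] w 0.0001
rot in case [[0.707, 0.006, 0.707], [0.002, -1.0, 0.006], [0.707, -0.003, -0.707]] q [-15.7, 25.5, 138.6, 130.0, 33.3, -72.4]
units [0.21 0.   1.32]
```

The arm was still settling when that picture was taken, so I'll measure again now that it's still.

```bash
python3 - <<'E'
from h import *
im=get_image('wrist');st()
z=cv2.resize(im[40:250,140:370],None,fx=2.8,fy=2.8,interpolation=cv2.INTER_CUBIC)
cv2.imwrite('pics/w3.png',z)
c=camera_info('wrist');W=c['world_to_cam']
K=np.array([[c['fx'],0,c['cx']],[0,c['fy'],c['cy']],[0,0,1.]])
def pr(x):
    v=W@np.r_[O+C@(np.array(x)/1e3),1];return cv2.projectPoints(v[:3].reshape(1,3),np.zeros(3),np.zeros(3),K,np.array([c['k1'],0,0,0]))[0].ravel()
for x in [(52,77,69.5),(52,-77,69.5),(-52,-77,69.5),(-52,77,69.5),(-91,41,54.5),(-79,41,54.5),(-91,41,31.5),(-91,-41,54.5),(-79,-41,54.5),(-91,-41,31.5),(-74,0,48.6)]:
    print(x,pr(x).round(1),((pr(x)-[140,40])*2.8).round(0))
E
```

```text
t 5.25 caseTCP mm [-128.3    1.8   68.5] F case [ 0.3  -0.37  0.44] w -0.0001
rot in case [[0.708, 0.006, 0.707], [-0.002, -1.0, 0.01], [0.707, -0.008, -0.708]] q [-15.7, 25.1, 138.5, 129.2, 33.0, -71.3]
(52, 77, 69.5) [173.5  50.2] [94. 29.]
(52, -77, 69.5) [342.8  49.9] [568.  28.]
(-52, -77, 69.5) [365.4 138.6] [631. 276.]
(-52, 77, 69.5) [150.8 138.5] [ 30. 276.]
(-91, 41, 54.5) [198.6 196.2] [164. 437.]
(-79, 41, 54.5) [200.4 181.5] [169. 396.]
(-91, 41, 31.5) [204.4 210.4] [180. 477.]
(-91, -41, 54.5) [316.9 196.4] [495. 438.]
(-79, -41, 54.5) [315.1 181.6] [490. 397.]
(-91, -41, 31.5) [311.1 210.6] [479. 478.]
(-74, 0, 48.6) [257.7 179.9] [330. 392.]
```

View pics/w3.png

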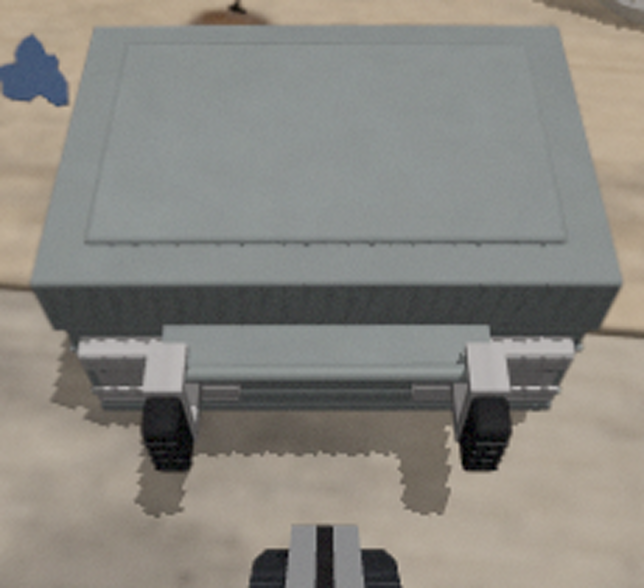

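The measured case pose agrees with the model to about 2 mm: thumbs at crop (167,400–470) and (486,400–470), lip clear in the middle. Now I move in between the thumbs.

Call:
{"api": "drive_tool", "payload": {"offset": [[0.02, 0, 0.14], [0.02, 0, 0.14], [0.02, 0, 0.14], [0.02, 0, 0.14], [0.02, 0, 0.14], [0.02, 0, 0.14], [0.02, 0, 0.14], [0.02, 0, 0.14], [0.02, 0, 0.13], [0, 0, 0]], "turn": [[0, 0, 0], [0, 0, 0], [0, 0, 0], [0, 0, 0], [0, 0, 0], [0, 0, 0], [0, 0, 0], [0, 0, 0], [0, 0, 0], [0, 0, 0]], "hand": [0, 0, 0, 0, 0, 0, 0, 0, 0, 0]}}

```text
time_s: 6.5
position: [0.4594, 0.1307, 0.0405]
tool_rot: [[0.661, 0.35, 0.663], [0.243, -0.937, 0.252], [0.709, -0.005, -0.705]]
ft_force: [0.7, 0.5, -0.8]
grip_width: 0.0004
gripper_force: 0.0
```

```bash
python3 - <<'E'
from h import *
to((-84.5,1,36))
E
```

```text
t 6.5 caseTCP mm [-87.8   2.2  40.5] F case [ 0.8   0.27 -0.82] w 0.0004
rot in case [[0.705, 0.005, 0.709], [0.0, -1.0, 0.007], [0.709, -0.005, -0.705]] q [-10.5, 31.6, 133.6, 137.7, 33.3, -75.5]
units [-0.02  0.03  0.14]
```

Call:
{"api": "drive_tool", "payload": {"offset": [[0, 0.09, 0.1], [0, 0.09, 0], [0, 0.09, 0], [0, 0.09, 0], [0, 0.09, 0], [0, 0.09, 0], [0, 0.09, 0], [0, 0.09, 0], [0, 0.09, 0], [0, 0.09, 0]], "turn": [[0, 0, 0], [0, 0, 0], [0, 0, 0], [0, 0, 0], [0, 0, 0], [0, 0, 0], [0, 0, 0], [0, 0, 0], [0, 0, 0], [0, 0, 0]], "hand": [0, 0, 0, 0, 0, 0, 0, 0, 0, 0]}}

```text
time_s: 7.75
position: [0.4745, 0.0977, 0.0377]
tool_rot: [[0.661, 0.35, 0.663], [0.243, -0.937, 0.252], [0.709, -0.005, -0.705]]
ft_force: [-0.3, 1.2, -0.5]
grip_width: -0.0003
gripper_force: 0.6
```

```bash
python3 - <<'E'
from h import *
st()
z=cv2.resize(get_image('wrist')[140:300,140:370],None,fx=3,fy=3,interpolation=cv2.INTER_CUBIC)
cv2.imwrite('pics/w4.png',z)
E
```

```text
t 7.75 caseTCP mm [-85.  -34.   37.7] F case [ 0.18  1.25 -0.53] w -0.0003
rot in case [[0.705, 0.005, 0.709], [0.0, -1.0, 0.007], [0.709, -0.005, -0.705]] q [-16.4, 32.2, 132.1, 129.4, 33.7, -72.4]
```

View pics/w4.png

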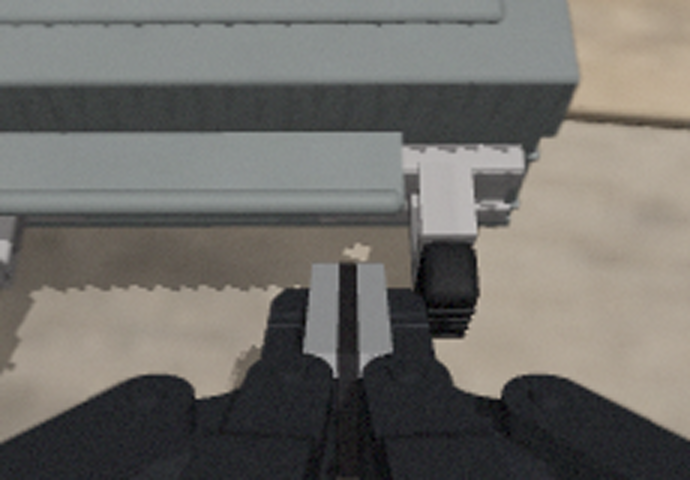

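The finger's back is on the right thumb (crop 420–478) and the tongue has already left the lip's end (x=403). I'll go on gently to the end stop.

Call:
{"api": "drive_tool", "payload": {"offset": [[0, 0.01, 0], [0, 0.01, 0], [0, 0.01, 0], [0, 0.01, 0], [0, 0.01, 0], [0, 0.01, 0], [0, 0, 0], [0, 0, 0], [0, 0, 0], [0, 0, 0]], "turn": [[0, 0, 0], [0, 0, 0], [0, 0, 0], [0, 0, 0], [0, 0, 0], [0, 0, 0], [0, 0, 0], [0, 0, 0], [0, 0, 0], [0, 0, 0]], "hand": [0, 0, 0, 0, 0, 0, 0, 0, 0, 0]}}

```text
time_s: 9.05
position: [0.4753, 0.0956, 0.0377]
tool_rot: [[0.661, 0.35, 0.663], [0.243, -0.937, 0.252], [0.71, -0.005, -0.705]]
ft_force: [0.3, 1.5, 0.2]
grip_width: -0.0004
gripper_force: 0.5
```

Call:
{"api": "drive_tool", "payload": {"offset": [[0, 0.01, 0], [0, 0.01, 0], [0, 0.01, 0], [0, 0, 0], [0, 0, 0], [0, 0, 0], [0, 0, 0], [0, 0, 0], [0, 0, 0], [0, 0, 0]], "turn": [[0, 0, 0], [0, 0, 0], [0, 0, 0], [0, 0, 0], [0, 0, 0], [0, 0, 0], [0, 0, 0], [0, 0, 0], [0, 0, 0], [0, 0, 0]], "hand": [0, 0, 0, 0, 0, 0, 0, 0, 0, 0]}}

```text
time_s: 10.3
position: [0.4757, 0.0945, 0.0377]
tool_rot: [[0.661, 0.35, 0.663], [0.243, -0.937, 0.252], [0.71, -0.005, -0.705]]
ft_force: [-1.0, 1.2, 0.9]
grip_width: -0.0
gripper_force: 0.5
```

Call:
{"api": "drive_tool", "payload": {"offset": [[0, 0.01, 0], [0, 0.01, 0], [0, 0.01, 0], [0, 0.01, 0], [0, 0, 0], [0, 0, 0], [0, 0, 0], [0, 0, 0], [0, 0, 0], [0, 0, 0]], "turn": [[0, 0, 0], [0, 0, 0], [0, 0, 0], [0, 0, 0], [0, 0, 0], [0, 0, 0], [0, 0, 0], [0, 0, 0], [0, 0, 0], [0, 0, 0]], "hand": [0, 0, 0, 0, 0, 0, 0, 0, 0, 0]}}

```text
time_s: 11.55
position: [0.4762, 0.0932, 0.0377]
tool_rot: [[0.661, 0.35, 0.663], [0.244, -0.937, 0.252], [0.709, -0.005, -0.705]]
ft_force: [-2.1, 4.9, 0.6]
grip_width: -0.0
gripper_force: 2.6
```

```bash
python3 - <<'E'
from h import *
st()
z=cv2.resize(get_image('wrist')[140:300,140:370],None,fx=3,fy=3,interpolation=cv2.INTER_CUBIC)
cv2.imwrite('pics/w5.png',z)
E
```

```text
t 11.55 caseTCP mm [-85.  -38.9  37.7] F case [-0.3   5.31  0.58] w -0.0
rot in case [[0.705, 0.006, 0.709], [0.0, -1.0, 0.008], [0.709, -0.005, -0.705]] q [-17.2, 32.2, 131.9, 128.2, 33.8, -71.8]
```

View pics/w5.png

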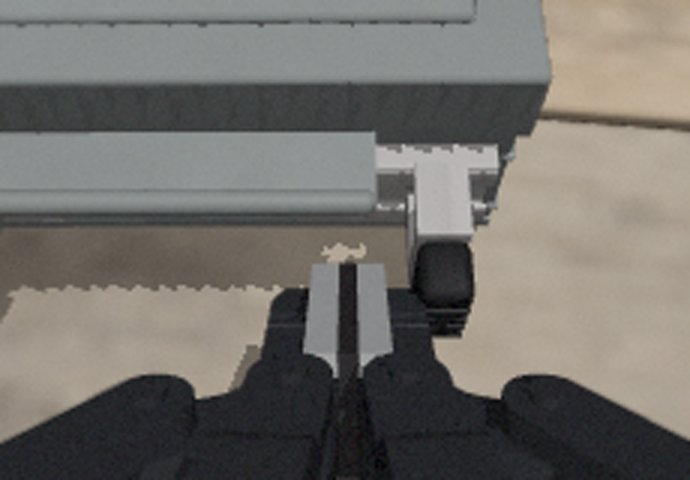

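The force jumped to 5 N, so the right catch is at its stop, clear of the lip's end (crop x=375 against 408). Now the left one.

Call:
{"api": "drive_tool", "payload": {"offset": [[0, -0.3, 0], [0, -0.3, 0], [0, -0.3, 0], [0, -0.3, 0], [0, -0.1, 0], [0, -0.1, 0], [0, -0.1, 0], [0, -0.1, 0], [0, -0.1, 0], [0, -0.1, 0]], "turn": [[0, 0, 0], [0, 0, 0], [0, 0, 0], [0, 0, 0], [0, 0, 0], [0, 0, 0], [0, 0, 0], [0, 0, 0], [0, 0, 0], [0, 0, 0]], "hand": [0, 0, 0, 0, 0, 0, 0, 0, 0, 0]}}

```text
time_s: 12.85
position: [0.4511, 0.1606, 0.0381]
tool_rot: [[0.661, 0.35, 0.664], [0.243, -0.937, 0.252], [0.71, -0.005, -0.705]]
ft_force: [0.7, -0.5, -0.4]
grip_width: -0.0001
gripper_force: 0.6
```

Call:
{"api": "drive_tool", "payload": {"offset": [[0, -0.02, 0], [0, -0.02, 0], [0, -0.01, 0], [0, -0.01, 0], [0, -0.01, 0], [0, 0, 0], [0, 0, 0], [0, 0, 0], [0, 0, 0], [0, 0, 0]], "turn": [[0, 0, 0], [0, 0, 0], [0, 0, 0], [0, 0, 0], [0, 0, 0], [0, 0, 0], [0, 0, 0], [0, 0, 0], [0, 0, 0], [0, 0, 0]], "hand": [0, 0, 0, 0, 0, 0, 0, 0, 0, 0]}}

```text
time_s: 14.1
position: [0.4501, 0.1631, 0.0381]
tool_rot: [[0.661, 0.35, 0.663], [0.243, -0.937, 0.252], [0.71, -0.005, -0.705]]
ft_force: [1.1, 0.1, 0.1]
grip_width: -0.0002
gripper_force: 0.6
```

```bash
python3 - <<'E'
from h import *
st()
E
```

```text
t 14.1 caseTCP mm [-85.3  35.7  38.1] F case [ 1.07 -0.3   0.14] w -0.0002
rot in case [[0.705, 0.005, 0.71], [0.0, -1.0, 0.007], [0.71, -0.005, -0.705]] q [-4.0, 32.1, 133.7, 146.7, 32.8, -78.7]
```

Call:
{"api": "drive_tool", "payload": {"offset": [[0, -0.01, 0], [0, -0.01, 0], [0, -0.01, 0], [0, -0.01, 0], [0, -0.01, 0], [0, -0.01, 0], [0, 0, 0], [0, 0, 0], [0, 0, 0], [0, 0, 0]], "turn": [[0, 0, 0], [0, 0, 0], [0, 0, 0], [0, 0, 0], [0, 0, 0], [0, 0, 0], [0, 0, 0], [0, 0, 0], [0, 0, 0], [0, 0, 0]], "hand": [0, 0, 0, 0, 0, 0, 0, 0, 0, 0]}}

```text
time_s: 15.35
position: [0.4493, 0.1653, 0.0381]
tool_rot: [[0.661, 0.35, 0.663], [0.243, -0.937, 0.252], [0.71, -0.005, -0.705]]
ft_force: [1.6, -0.6, -0.6]
grip_width: -0.0002
gripper_force: 0.5
```

```bash
python3 - <<'E'
from h import *
st()
z=cv2.resize(get_image('wrist')[140:300,140:370],None,fx=3,fy=3,interpolation=cv2.INTER_CUBIC)
cv2.imwrite('pics/w6.png',z)
E
```

```text
t 15.35 caseTCP mm [-85.3  38.1  38.1] F case [ 1.27 -1.09 -0.64] w -0.0002
rot in case [[0.705, 0.005, 0.71], [0.0, -1.0, 0.007], [0.71, -0.005, -0.705]] q [-3.5, 32.1, 133.7, 147.3, 32.7, -78.8]
```

View pics/w6.png

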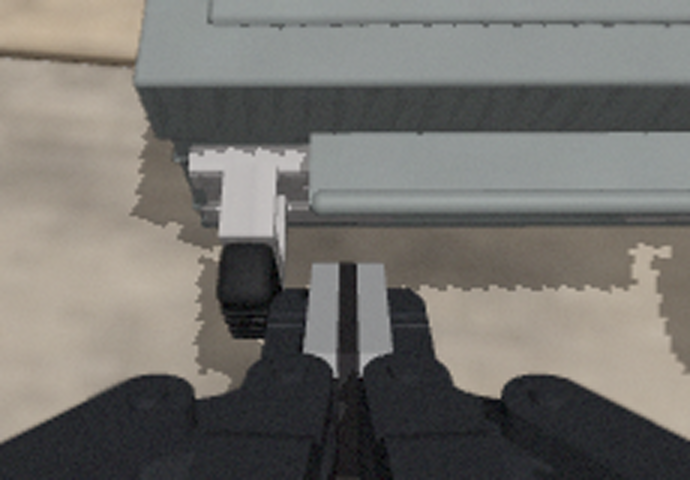

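The left tongue is off the lip (crop 285 against the lip's end at 310) but hasn't reached the stop, so I go on.

Call:
{"api": "drive_tool", "payload": {"offset": [[0, -0.01, 0], [0, -0.01, 0], [0, -0.01, 0], [0, -0.01, 0], [0, -0.01, 0], [0, 0, 0], [0, 0, 0], [0, 0, 0], [0, 0, 0], [0, 0, 0]], "turn": [[0, 0, 0], [0, 0, 0], [0, 0, 0], [0, 0, 0], [0, 0, 0], [0, 0, 0], [0, 0, 0], [0, 0, 0], [0, 0, 0], [0, 0, 0]], "hand": [0, 0, 0, 0, 0, 0, 0, 0, 0, 0]}}

```text
time_s: 16.65
position: [0.4487, 0.1671, 0.0381]
tool_rot: [[0.661, 0.35, 0.664], [0.243, -0.937, 0.252], [0.71, -0.005, -0.705]]
ft_force: [2.6, -4.9, -0.7]
grip_width: -0.0
gripper_force: 2.6
```

```bash
python3 - <<'E'
from h import *
st()
E
```

```text
t 16.65 caseTCP mm [-85.2  40.   38.1] F case [ 0.75 -5.55 -0.69] w -0.0
rot in case [[0.705, 0.005, 0.71], [-0.0, -1.0, 0.007], [0.71, -0.005, -0.705]] q [-3.2, 32.1, 133.7, 147.8, 32.6, -79.0]
```

Both catches are at their stops. I return to the centre, drop, and slide in under the lip; meanwhile I work out the lifting arc.

Call:
{"api": "drive_tool", "payload": {"offset": [[0, 0.25, 0], [0, 0.25, 0], [0, 0.25, 0], [0, 0.24, 0], [-0.08, 0, 0.08], [-0.08, 0, 0.08], [0.08, 0, 0.08], [0.08, 0, 0.08], [0.07, 0, 0.07], [0, 0, 0]], "turn": [[0, 0, 0], [0, 0, 0], [0, 0, 0], [0, 0, 0], [0, 0, 0], [0, 0, 0], [0, 0, 0], [0, 0, 0], [0, 0, 0], [0, 0, 0]], "hand": [0, 0, 0, 0, 0, 0, 0, 0, 0, 0]}}

```text
time_s: 17.9
position: [0.475, 0.1349, 0.0291]
tool_rot: [[0.661, 0.351, 0.664], [0.244, -0.937, 0.252], [0.71, -0.005, -0.704]]
ft_force: [0.3, 0.0, -0.0]
grip_width: -0.0002
gripper_force: 0.0
```

```bash
python3 - <<'E'
from h import *
s,R,p=st();t=C.T@(p-O)*1e3
r2=.7071;prev=None
H=np.array([54,46.])
for f in range(0,100,5):
    F=np.radians(f);d=125.5*np.array([1-np.cos(F),np.sin(F)])
    c=np.array([t[0],t[2]])+7.8+d-H   # upper corner rel. hinge
    u=None if prev is None else np.round([(d-prev)@[r2,r2]/40,(d-prev)@[r2,-r2]/40],2)
    prev=d
    print(f,'units/5deg x,z',u,'corner r',np.hypot(*c).round(1),'ang',np.degrees(np.arctan2(c[1],-c[0])).round(1))
E
```

```text
t 17.9 caseTCP mm [-71.7   0.7  29.1] F case [ 0.26 -0.08 -0.05] w -0.0002
rot in case [[0.704, 0.006, 0.71], [0.001, -1.0, 0.007], [0.71, -0.005, -0.704]] q [-9.1, 33.9, 131.4, 139.6, 33.1, -76.2]
0 units/5deg x,z None corner r 118.2 ang -4.4
5 units/5deg x,z [ 0.2  -0.18] corner r 117.4 ang 0.9
10 units/5deg x,z [ 0.22 -0.17] corner r 116.7 ang 6.3
15 units/5deg x,z [ 0.23 -0.15] corner r 116.0 ang 11.6
20 units/5deg x,z [ 0.24 -0.13] corner r 115.4 ang 17.1
25 units/5deg x,z [ 0.25 -0.1 ] corner r 114.9 ang 22.5
30 units/5deg x,z [ 0.26 -0.08] corner r 114.4 ang 28.0
35 units/5deg x,z [ 0.27 -0.06] corner r 114.1 ang 33.5
40 units/5deg x,z [ 0.27 -0.04] corner r 113.8 ang 39.0
45 units/5deg x,z [ 0.27 -0.01] corner r 113.7 ang 44.5
50 units/5deg x,z [0.27 0.01] corner r 113.6 ang 50.0
55 units/5deg x,z [0.27 0.04] corner r 113.7 ang 55.5
60 units/5deg x,z [0.27 0.06] corner r 113.8 ang 61.0
65 units/5deg x,z [0.26 0.08] corner r 114.1 ang 66.5
70 units/5deg x,z [0.25 0.1 ] corner r 114.4 ang 72.0
75 units/5deg x,z [0.24 0.13] corner r 114.9 ang 77.5
80 units/5deg x,z [0.23 0.15] corner r 115.4 ang 82.9
85 units/5deg x,z [0.22 0.17] corner r 116.0 ang 88.4
90 units/5deg x,z [0.2  0.18] corner r 116.7 ang 93.7
95 units/5deg x,z [0.18 0.2 ] corner r 117.4 ang 99.1
```

Call:
{"api": "drive_tool", "payload": {"offset": [[0.1, 0, -0.09], [0.1, 0, -0.09], [0.11, 0, -0.08], [0.11, 0, -0.08], [0.12, 0, -0.07], [0.12, 0, -0.07], [0.12, 0, -0.07], [0.12, 0, -0.06], [0, 0, 0], [0, 0, 0]], "turn": [[0, 0, 0], [0, 0, 0], [0, 0, 0], [0, 0, 0], [0, 0, 0], [0, 0, 0], [0, 0, 0], [0, 0, 0], [0, 0, 0], [0, 0, 0]], "hand": [0, 0, 0, 0, 0, 0, 0, 0, 0, 0]}}

```text
time_s: 19.15
position: [0.4822, 0.1373, 0.0716]
tool_rot: [[0.661, 0.35, 0.663], [0.243, -0.937, 0.252], [0.71, -0.005, -0.705]]
ft_force: [-1.8, -0.5, -0.6]
grip_width: -0.0003
gripper_force: 0.8
```

```bash
python3 - <<'E'
from h import *
st()
im=get_image('wrist');cv2.imwrite('pics/w7.png',im)
# columns of grey lip around the tip: row profile above fingertip
print(im[60:240:6,256].tolist())
E
```

```text
t 19.15 caseTCP mm [-64.1   0.5  71.6] F case [-1.83  0.16 -0.64] w -0.0003
rot in case [[0.705, 0.005, 0.71], [-0.0, -1.0, 0.007], [0.71, -0.005, -0.705]] q [-8.5, 25.9, 127.9, 125.1, 25.1, -58.9]
[[144, 165, 180], [134, 157, 172], [144, 166, 180], [148, 168, 186], [148, 171, 187], [147, 169, 187], [148, 172, 189], [134, 136, 132], [140, 141, 134], [137, 137, 134], [138, 138, 133], [141, 140, 136], [140, 141, 134], [141, 141, 138], [142, 143, 136], [140, 140, 135], [138, 140, 133], [140, 140, 137], [136, 137, 132], [139, 139, 134], [138, 138, 133], [96, 96, 92], [97, 97, 94], [96, 99, 95], [92, 94, 92], [135, 137, 130], [131, 134, 130], [116, 116, 114], [131, 133, 127], [34, 35, 34]]
```

The force matches the lid's weight. Carrying on up the arc.

Call:
{"api": "drive_tool", "payload": {"offset": [[0.15, 0, -0.06], [0.15, 0, -0.06], [0.15, 0, -0.05], [0.16, 0, -0.05], [0.16, 0, -0.04], [0.16, 0, -0.03], [0.16, 0, -0.02], [0.16, 0, -0.01], [0.16, 0, 0], [0.16, 0, 0]], "turn": [[0, 0, 0], [0, 0, 0], [0, 0, 0], [0, 0, 0], [0, 0, 0], [0, 0, 0], [0, 0, 0], [0, 0, 0], [0, 0, 0], [0, 0, 0]], "hand": [0, 0, 0, 0, 0, 0, 0, 0, 0, 0]}}

```text
time_s: 20.45
position: [0.5156, 0.1495, 0.1252]
tool_rot: [[0.661, 0.35, 0.663], [0.243, -0.937, 0.252], [0.71, -0.006, -0.705]]
ft_force: [-0.9, -0.5, -0.6]
grip_width: 0.0001
gripper_force: 0.3
```

```bash
cat >> h.py <<'E'
def ang():
    s,R,p=st();t=C.T@(p-O)*1e3;c=np.array([t[0],t[2]])+7.8-[54,46.]
    print('corner r',np.hypot(*c).round(1),'ang',np.degrees(np.arctan2(c[1],-c[0])).round(1))
E
python3 -c "
from h import *
ang()
im=get_image('wrist');cv2.imwrite('pics/w8.png',im)"
```

```text
t 20.45 caseTCP mm [-28.6   0.4 125.2] F case [-1.04 -0.16 -0.57] w 0.0001
rot in case [[0.705, 0.005, 0.71], [-0.0, -1.0, 0.008], [0.71, -0.006, -0.705]] q [-5.5, 19.4, 118.9, 90.8, 18.4, -19.6]
corner r 114.7 ang 49.3
```

Call:
{"api": "drive_tool", "payload": {"offset": [[0.16, 0, 0.02], [0.16, 0, 0.02], [0.16, 0, 0.03], [0.16, 0, 0.04], [0.16, 0, 0.05], [0.15, 0, 0.05], [0.15, 0, 0.06], [0.15, 0, 0.07], [0.14, 0, 0.08], [0.14, 0, 0.09]], "turn": [[0, 0, 0], [0, 0, 0], [0, 0, 0], [0, 0, 0], [0, 0, 0], [0, 0, 0], [0, 0, 0], [0, 0, 0], [0, 0, 0], [0, 0, 0]], "hand": [0, 0, 0, 0, 0, 0, 0, 0, 0, 0]}}

```text
time_s: 21.75
position: [0.5695, 0.1696, 0.1541]
tool_rot: [[0.662, 0.35, 0.663], [0.243, -0.937, 0.252], [0.709, -0.006, -0.705]]
ft_force: [-0.1, 0.1, 0.2]
grip_width: -0.0002
gripper_force: 0.0
```

```bash
python3 -c "
from h import *
ang()
im=get_image('wrist');cv2.imwrite('pics/w9.png',im)
print(im[60:240:9,256].mean(1).round().tolist())"
```

```text
t 21.75 caseTCP mm [ 29.    0.6 154.1] F case [-0.02  0.08  0.22] w -0.0002
rot in case [[0.705, 0.006, 0.709], [-0.0, -1.0, 0.008], [0.709, -0.006, -0.705]] q [-1.9, 20.1, 108.4, 62.2, 18.0, 13.1]
corner r 117.1 ang 81.5
[184.0, 179.0, 155.0, 154.0, 184.0, 186.0, 187.0, 194.0, 189.0, 190.0, 180.0, 178.0, 187.0, 193.0, 188.0, 196.0, 171.0, 173.0, 158.0, 42.0]
```

```bash
python3 -c "
from h import *
a=get_image('scene')[170:290,210:330];b=cv2.imread('pics/w9.png')
cv2.imwrite('pics/c.png',np.hstack([cv2.resize(a,(384,384),interpolation=cv2.INTER_CUBIC),cv2.resize(b,(400,384))]))"
```

```text
(no output)
```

View pics/c.png

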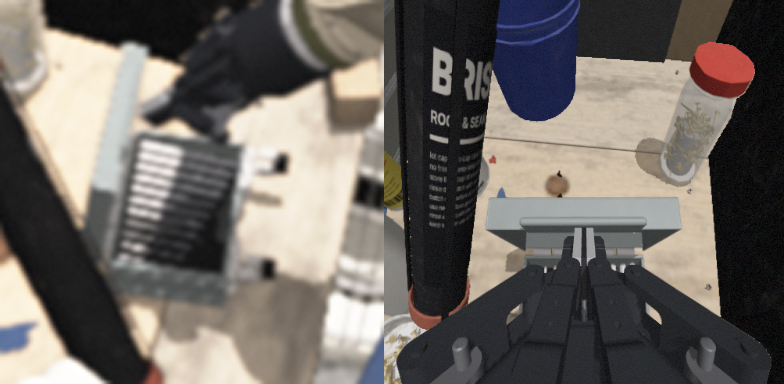

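The lid stands up on end with the case open and flat, and the contact force is zero. I'll nudge it a few degrees further, then back straight off toward the front and up.

Call:
{"api": "drive_tool", "payload": {"offset": [[0.11, 0, 0.09], [0.11, 0, 0.09], [0.1, 0, 0.09], [0.1, 0, 0.09], [0, 0, 0], [0, 0, 0], [-0.2, 0, -0.2], [-0.4, 0, -0.4], [-0.5, 0, -0.5], [-0.5, 0, -0.5]], "turn": [[0, 0, 0], [0, 0, 0], [0, 0, 0], [0, 0, 0], [0, 0, 0], [0, 0, 0], [0, 0, 0], [0, 0, 0], [0, 0, 0], [0, 0, 0]], "hand": [0, 0, 0, 0, 0, 0, 0, 0, 0, 0]}}

```text
time_s: 23.1
position: [0.5042, 0.1452, 0.1557]
tool_rot: [[0.661, 0.35, 0.663], [0.243, -0.937, 0.252], [0.71, -0.005, -0.705]]
ft_force: [-0.2, -0.3, -0.5]
grip_width: -0.0003
gripper_force: 0.0
```

Call:
{"api": "drive_tool", "payload": {"offset": [[0, 0, -0.5], [0, 0, -0.5], [0, 0, -0.5], [0, 0, -0.5], [0, 0, -0.5], [0, 0, -0.5], [0, 0, 0], [0, 0, 0], [0, 0, 0], [0, 0, 0]], "turn": [[0, 0, 0], [0, 0, 0], [0, 0, 0], [0, 0, 0], [0, 0, 0], [0, 0, 0], [0, 0, 0], [0, 0, 0], [0, 0, 0], [0, 0, 0]], "hand": [0, 0, 0, 0, 0, 0, 0, 0, 0, 0]}}

```text
time_s: 24.35
position: [0.4257, 0.1154, 0.2398]
tool_rot: [[0.662, 0.35, 0.663], [0.243, -0.937, 0.252], [0.709, -0.006, -0.705]]
ft_force: [-0.6, -0.2, -0.3]
grip_width: 0.0001
gripper_force: 0.0
```

```bash
python3 - <<'E'
from h import *
st()
im=get_image('top');a=cv2.imread('pics/top0.png')
cv2.imwrite('pics/top1.png',im)
c=camera_info('top');W=c['world_to_cam']
K=np.array([[c['fx'],0,c['cx']],[0,c['fy'],c['cy']],[0,0,1.]])
def pr(x):
    v=W@np.r_[O+C@(np.array(x)/1e3),1];return cv2.projectPoints(v[:3].reshape(1,3),np.zeros(3),np.zeros(3),K,np.array([c['k1'],0,0,0]))[0].ravel()
for th in(0,90,110):
    t=np.radians(th);print(th,'lip px',pr((54-125.5*np.cos(t),0,46+125.5*np.sin(t))).round(1))
u,v=pr((60,0,150)).round().astype(int)
for y in range(180,225,3): 
    print(y,im[y,224:236:3].mean(1).round().tolist(),a[y,224:236:3].mean(1).round().tolist())
d=cv2.absdiff(im,a).max(2)
for n,(x0,x1,y0,y1) in dict(jar=(240,270,115,160),dish=(145,185,235,275),offcut=(283,325,217,250),driver=(335,370,185,215)).items(): print(n,(d[y0:y1,x0:x1]>40).mean().round(3))
E
```

```text
t 24.35 caseTCP mm [-124.7   -0.6  239.8] F case [-0.62 -0.01 -0.32] w 0.0001
rot in case [[0.705, 0.005, 0.709], [-0.0, -1.0, 0.008], [0.709, -0.006, -0.705]] q [-15.7, -4.3, 119.8, 47.2, 35.1, 21.4]
0 lip px [234.6 234.6]
90 lip px [218.7 188.8]
110 lip px [214.1 175.8]
180 [75.0, 77.0, 76.0, 75.0] [158.0, 161.0, 162.0, 160.0]
183 [75.0, 73.0, 77.0, 76.0] [160.0, 164.0, 161.0, 162.0]
186 [73.0, 73.0, 75.0, 85.0] [158.0, 160.0, 163.0, 164.0]
189 [79.0, 94.0, 121.0, 125.0] [163.0, 156.0, 160.0, 153.0]
192 [125.0, 127.0, 140.0, 131.0] [157.0, 161.0, 149.0, 135.0]
195 [130.0, 171.0, 127.0, 80.0] [133.0, 132.0, 132.0, 134.0]
198 [86.0, 61.0, 140.0, 150.0] [130.0, 137.0, 140.0, 139.0]
201 [79.0, 157.0, 148.0, 81.0] [138.0, 140.0, 139.0, 141.0]
204 [156.0, 144.0, 81.0, 110.0] [141.0, 142.0, 140.0, 140.0]
207 [140.0, 74.0, 102.0, 146.0] [141.0, 141.0, 142.0, 142.0]
210 [45.0, 46.0, 82.0, 63.0] [143.0, 141.0, 142.0, 143.0]
213 [46.0, 76.0, 58.0, 34.0] [142.0, 139.0, 141.0, 144.0]
216 [79.0, 57.0, 34.0, 56.0] [142.0, 144.0, 144.0, 142.0]
219 [61.0, 33.0, 60.0, 79.0] [142.0, 144.0, 145.0, 142.0]
222 [31.0, 42.0, 57.0, 47.0] [144.0, 143.0, 144.0, 140.0]
jar 0.005
dish 0.0
offcut 0.0
driver 0.0
```

The top view now shows the tray's contents and the inside of the lid reaching back past row 180, as expected at the 110° stop. The jar, dish, offcut and screwdriver regions haven't changed, and the arm is clear.

```bash
python3 -c "
from rig import *
print(env.close_job())"
```

```text
the job is handed in; nothing more can be done
None
```

I slid both catches out to their end stops, lifted the lid over its balance point so it lies open against its stop, and handed the job in; the top camera shows no change around the offcut, jar, dish and screwdriver, and no verdict came back.

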